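# Re-seat the lamp unit's cover and hold it shut

### The arm

A 6-joint arm with a two-finger parallel gripper is mounted at the origin on the work surface. World frame = base frame: x ahead of the robot, y to its left, z up, the work surface at z = 0. Lengths are in m, angles in rad, forces in N, time in s.
With the tool pointing down it reaches from about 0.35 to 0.975 m from the base axis. Payload 7.1 kg.
Tool frame: the origin (TCP) lies at the very end of the fingers, on their centre line; the grasp point (between the pads) lies 19 mm behind it (ctrl.grasp_offset is the distance from the TCP to the grasp point, in m); z points along the fingers, y is the line along which they close (so a half turn about z gives the same grasp; the last joint's range is limited). The gripper opens to 88 mm and grips with 3 to 60 N. Pads are 20 mm wide; open, the fingers measure 115 mm over their backs; the gripper's body (75 mm by 178 mm) begins 61 mm behind the grasp point.
Start: joints at [-1.23, 0.423, 1.63, -0, 1.089, -0.019], TCP at [0.22, -0.585, 0.223] pointing down, gripper open.
Joint ranges: [-3, 3], [-0.9, 2.11], [0.09, 2.58], [-1.31, 4.45], [0.11, 2.69], [-2.54, 2.54]. Speed limits (rad/s): [2.39, 2.39, 3.01, 3.14, 3.14, 3.14].

### API

Orientations are given as [roll, pitch, yaw] about the fixed x, y, z axes, in that order (R = Rz(yaw) Ry(pitch) Rx(roll)).
In Python, from plant import ctrl gives the robot as it stands. The module is installed in compiled form; this text tells all that it offers.
- The arm moves only by the tool carry_out, never from a script. Its argument "moves" is a list of rows, each a list of 5 numbers: the shift along the tool's x, y, z in cm, then the turn about the tool's z in rad, then the finger opening in cm, from 0 to 8.78. In form: [[tx, ty, tz, twist, claw], ...]. A call has 1 to 12 rows; each row shifts and turns the commanded pose from where the row before left it, along the tool's axes as they then stand; what a row does not reach is not made up. A row lasts 1/12 s, in which the tool goes at most 41.7 mm and 7.16 degrees, less where a joint would pass 70% of its speed; a pose out of reach is approached as far as the arm can. A call is refused whole if a number of a shift passes 4.17 or a number of a turn 0.125, either way. A call with a gripper value outside its range is refused whole. The fingers move at their own pace and stop on an object; the grip force is fixed at half the most. Time passes only in rows, so rows that do not move let the fingers close. It gives the time, the measured TCP pose, the force, the opening and the grip force at its end, in the units of the state.
- ctrl.read_state(): the state, without advancing time (a new reading comes with each control period).
- ctrl.capture(name): name is "scene" or "top" or "wrist"; returns a dict with "color" (480x640x3 uint8, red, green, blue), "depth" (480x640 float32, m along the optical axis (not along the pixel's ray), 0 where there is no reading), "fov_y" (degrees; the focal length in pixels is half the picture's height over the tangent of half this angle, whatever the lens; pixels are square), "cx", "cy" (the principal point, pixels), "pose" (4x4, takes a point from camera to world coordinates). Camera axes: x right, y down, z forward; pixel columns grow to the right and rows downward; lengths in m; the calibration is good to about 2 mm. A picture is of the moment at which its call begins.
- ctrl.job_done(): hands the job in; it is judged then, once.
Trained networks look in a picture, given as the dict that the camera call returned (one of the last four; its "shot" number tells which), for a name from the list of things; names that differ only in an ending like _2 or _b are one class to them, and where a whole thing is asked for, a point or a joint stands for the part that bears it (a point fixed in the world has none). Each returns a list of dicts, best first, with "conf" (0 to 1); they miss things now and then, are a little off and sometimes report something else, mostly with a low value. They report only what shows in the picture. A call takes as long as a camera call. They do not tell look-alikes from the thing itself.
- ctrl.spot_in(target, picture): "rect" ([centre column, centre row, width, height] as shares, 0 to 1, of the picture: columns of its width, rows of its height, round what is visible of it).
The state is a dict: "time": time; "qpos": joint angles; "joint_vel": joint speeds; "tau": joint torques, N m; "ee_pos": TCP position; "orientation": TCP orientation; "force": force on the tool from outside, world axes, zero at the start; "ft_torque": the same for the moment, N m; "grip_width": finger opening in m; "grasp_force": force on a finger pad.
Only numpy, scipy, OpenCV 4.12 (cv2) and the standard library are available. Lean on these libraries where they do the work, as an engineer would, in place of code of your own. Each camera call takes 0.05 s, during which the arm holds its last target. There are 200 camera calls.

### The job

First take the glass lens off the lamp unit's raised cover with a light grip and set it down gently, flat, on the middle of the blue pad. Then turn the black winged fastener clockwise, with its cover still up, until the slot line on its wing lines up with the two red marks on the cover. Finally press the cover gently down until it is flush with the frame around it and finish while still holding it pressed there, leaving everything else on the table alone.

Things in the scene. Friction and masses are not known exactly. Their poses are not given: they have to be found in the camera images.
- housing: The lamp unit: a fixed grey box, 200 mm (its x) by 170 mm (its y), 85 mm high, with a rectangular frame on top around a cream cover. Origin at the centre of its underside on the table; z up. Turned by up to about 23 degrees either way.
- cover (a joint): How far the cream cover is pressed down, m: 0 = fully raised (its top 6 mm above the frame), 0.006 = stopped, flush with the frame. Rigid plate 160 x 120 x 10 mm, guided straight up and down, pushed up by springs: moves from 4 N, flush at 9 N, then a hard stop; rises when let go. Goes down over 1 mm only with the fastener aligned. Over 35 N breaks it.
- cover_press (a point): Point on the cover's top face, 35 mm from its centre towards the housing's +x, clear of the fastener: a good place to press with closed fingers. 91 mm above the table when raised, 85 mm when flush. The lens lies about here at the start. Axes as the housing's.
- fastener (a joint): Turn of the quarter-turn fastener, rad: 0 = its slot line is aligned with the red marks (along the housing's x); positive = counter-clockwise seen from above. Starts between 0.7 and 1.5, turns between -0.4 and 1.7, so it has to be turned clockwise to 0. It stays where it is left (friction about 0.03 N m). Its cross bar passes the slot of the frame below only within about 0.15 rad of 0.
- fastener_wing (a point): Centre of the top of the fastener's wing, on its axis, 117 mm above the table (cover up), 45 mm from the cover's centre towards the housing's -x. Turns with the wing. Black wing: 34 mm long (point's x), 10 mm thick (y), 22 mm tall, on a disc 38 mm wide, 4 mm thick, lying on the cover. The white line along the wing's top is its slot line.
- lens: A hand lens: a black round ring with pale blue glass, 50 mm across, 16 mm tall, 50 g, lying flat. Origin at the centre of its underside; z up. Starts on the cover, within 8 mm of cover_press. Fragile: a squeeze of more than 50 N on each finger breaks it.
- pad: A square blue pad, 110 x 110 mm, 6 mm thick, fixed on the table to the left or the right of the housing. Origin at the centre of its underside; its top is 6 mm above the origin.
- tray: Bystander: fixed wooden tray of trial lenses, 110 x 130 mm, 42 mm high, on the other side of the housing from the pad. Origin at the centre of its underside.
- eye_model: Bystander: anatomical eye model on a dark wooden slab 130 x 170 mm, 92 mm high, far right. Origin at the centre of its underside.
- keyboard: Bystander: compact black keyboard 100 x 300 mm, 21 mm high, at the far edge. Origin at the centre of its underside.
- drops: Bystander: small white dropper bottle with a red cap, 32 mm across, 70 mm tall, far left. Origin at the centre of its underside.
- saline: Bystander: clear bottle with a blue cap, 60 mm across, 150 mm tall, far left. Origin at the centre of its underside.
- occluder: Bystander: flat black eye occluder, 64 mm disc with a handle, 172 mm long in all, 6 mm thick, near right. Origin at the centre of the disc's underside.
- penlight: Bystander: steel penlight, 130 x 14 x 14 mm, lying near left. Origin at the centre of its underside.
Things that resemble listed ones, but are neither listed nor needed, are in the scene too. Several things have the shape of the lens; the one meant has the colours described above.

How it is judged:
On the way, in this order (a step that is already met when the one before it is completed fails the run):
1. the lens lies flat on the middle of the pad, let go (horizontal distance between lens and pad below 0.035 m and z of lens in the frame of pad below 0.01 m and angle between lens's own z axis and vertical below 0.15 rad and contact force between the fingers and lens below 0.05 N and linear speed of lens below 0.03 m/s), for 0.2 s.
2. the fastener's slot line is aligned with the marks while the cover is still up (value of joint fastener between -0.16 and 0.16 rad and value of joint cover below 0.003 m), for 0.2 s.
At the end, for the whole second after the job is handed in: The cover is held pressed by the robot (more than 2 N), within 1.5 mm of flush with the frame; the fastener is within 0.16 rad of aligned; the lens lies flat on the pad, its centre within 35 mm of the pad's, untouched (value of joint cover above 0.0045 m and contact force between any of the fingers, the arm and cover above 2 N and value of joint fastener between -0.16 and 0.16 rad and horizontal distance between lens and pad below 0.035 m and z of lens in the frame of pad below 0.01 m and angle between lens's own z axis and vertical below 0.15 rad and contact force between the fingers and lens below 0.05 N and contact force between lens and cover below 0.05 N); the arm keeps its last pose, push and grip.
It fails at once if the lens is squeezed too hard (contact force between the fingers and lens above 110 N).
It fails at once if the lens is let fall onto the pad (horizontal distance between lens and pad below 0.09 m and z of lens in the frame of pad above 0.026 m and contact force between lens and anything else below 0.001 N).
It fails at once if the cover is pressed too hard (more than 35 N) (contact force between any of the fingers, the arm and cover_c0 above 35 N or contact force between cover and housing above 30 N).
It fails at once if a bystander is disturbed (distance of any of eye_model, keyboard, drops, saline, occluder, penlight from where it was at the start of the episode above 0.02 m).
It also fails if it takes over 64 s, if anything falls off the work surface, if the arm or the gripper's body presses on something with over 40 N, if the wrist force passes 120 N, or if a joint passes its speed limit or range.

## Working session

There is one attempt and no reset: what is moved stays moved. The work goes in short steps, Python scripts to look and compute and a tool call to move; the robot and the scene stay as the last step left them, time stands still between calls to the robot, and variables do not carry over. Pictures are saved under pics/ and viewed, at most 10 in all, crops included, and the job is handed in when it is done.

Besides the shell and the picture viewer there is one more tool, called after ">>>" by a JSON object that holds its "api" and its "payload", one argument or row to a line. carry_out: Moves the arm, as the interface text tells. Its arguments: {"type":"object","properties":{"moves":{"type":"array","items":{"type":"array","items":{"type":"number"}}}},"required":["moves"]}

```bash
mkdir -p pics; cat > h.py <<'E'
import numpy as np, cv2
from plant import ctrl
def ray(p,u,v):
    f=240/np.tan(np.radians(p["fov_y"])/2)
    return f
def pt(p,u,v,d=None):
    f=ray(p,0,0)
    if d is None:
        w=p["depth"][int(v)-2:int(v)+3,int(u)-2:int(u)+3]; d=np.median(w[w>0])
    P=p["pose"]@np.array([(u-p["cx"])/f*d,(v-p["cy"])/f*d,d,1]); return P[:3]
def onz(p,u,v,z):
    a=p["pose"][:3,3]; b=pt(p,u,v,1.0)-a; return a+b*(z-a[2])/b[2]
def cloud(p):
    f=ray(p,0,0); v,u=np.mgrid[:480,:640]; d=p["depth"]
    P=np.stack([(u-p["cx"])/f*d,(v-p["cy"])/f*d,d],-1)@p["pose"][:3,:3].T+p["pose"][:3,3]; P[d==0]=np.nan; return P
def save(p,n,crop=None,s=1):
    c=p["color"][:,:,::-1]
    if crop: c=c[crop[1]:crop[3],crop[0]:crop[2]]
    cv2.imwrite("pics/"+n+".png",cv2.resize(c,None,fx=s,fy=s,interpolation=cv2.INTER_CUBIC))
E
python3 - <<'E'
from h import *
np.set_printoptions(precision=4,suppress=True)
for n in ("top","scene"):
    p=ctrl.capture(n); save(p,n+"1"); print(n,p["fov_y"],p["pose"][:3,3])
    for t in ("housing","cover","fastener_wing","lens","pad","tray"):
        for r in ctrl.spot_in(t,p)[:4]:
            x=np.array(r["rect"])*[640,480,640,480]
            try: q=pt(p,x[0],x[1])
            except Exception: q=None
            print(n,t,round(r["conf"],2),x.round(),q)
print(ctrl.read_state())
E
```

```text
top 42.742811546036506 [0.1824 0.0203 1.7424]
top housing 0.88 [334. 226.  68.  87.] [ 0.5647 -0.046   0.0919]
top housing 0.41 [326. 161. 100.  39.] [ 0.7775 -0.0221  0.0199]
top cover 0.91 [332. 223.  44.  60.] [ 0.5715 -0.0427  0.0921]
top fastener_wing 0.72 [335. 235.  14.  14.] [ 0.5317 -0.049   0.1162]
top lens 0.77 [263. 192.  14.  17.] [0.6774 0.1574 0.0182]
top lens 0.76 [329. 205.  19.  17.] [ 0.6179 -0.0315  0.107 ]
top lens 0.53 [271. 238.  15.  18.] [0.5411 0.1286 0.0178]
top lens 0.49 [277. 274.  19.  17.] [0.4354 0.109  0.018 ]
top pad 0.65 [204. 268.  47.  38.] [0.451  0.3188 0.0054]
top pad 0.44 [235. 318.  21.  44.] [0.3085 0.2222 0.0093]
top tray 0.81 [422. 255.  54.  50.] [ 0.5022 -0.3005  0.0256]
top tray 0.48 [214. 184.  16.  13.] [0.6862 0.2986 0.0544]
scene 47.19363237944151 [ 1.3507 -0.3545  1.022 ]
scene housing 0.6 [335. 352. 147.  88.] [ 0.8046 -0.0251  0.0195]
scene cover 0.88 [287. 262.  78.  65.] [ 0.5887 -0.0417  0.0916]
scene fastener_wing 0.78 [279. 245.  20.  16.] [ 0.5438 -0.0407  0.1055]
scene lens 0.8 [300. 269.  22.  22.] [ 0.6304 -0.0281  0.106
[... 277 characters left out ...]
 55.] [ 0.5235 -0.2952  0.0358]
scene tray 0.74 [174. 294.  61.  48.] [ 0.524  -0.2928  0.0336]
scene tray 0.72 [392. 210.  50.  34.] [0.462  0.3225 0.0053]
scene tray 0.65 [288. 275. 111. 103.] [ 0.6232 -0.0539  0.091 ]
{'time': 0.7, 'qpos': array([-1.23  ,  0.4231,  1.6299,  0.    ,  1.0886, -0.019 ]), 'joint_vel': array([-0.0011,  0.0009, -0.0014, -0.0012, -0.    ,  0.    ]), 'tau': array([  0.0022, -54.4416, -27.4004,   0.0645,   0.0169,  -0.    ]), 'ee_pos': array([ 0.2201, -0.585 ,  0.2227]), 'orientation': array([ 3.1415, -0.    ,  0.3598]), 'force': array([0.5151, 0.4124, 0.1079]), 'ft_torque': array([ 0.0109, -0.0264,  0.0124]), 'grasp_force': 0.0, 'grip_width': 0.08739854963826578}
```

```bash
python3 - <<'E'
import cv2,numpy as np
a=cv2.imread("pics/top1.png");b=cv2.imread("pics/scene1.png")
a=cv2.resize(a[130:340,170:470],(800,560),interpolation=cv2.INTER_CUBIC)
b=b[180:420,120:440]; cv2.imwrite("pics/tc.png",a); cv2.imwrite("pics/sc.png",cv2.resize(b,(800,600),interpolation=cv2.INTER_CUBIC))
E
```

```text
(no output)
```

View pics/tc.png

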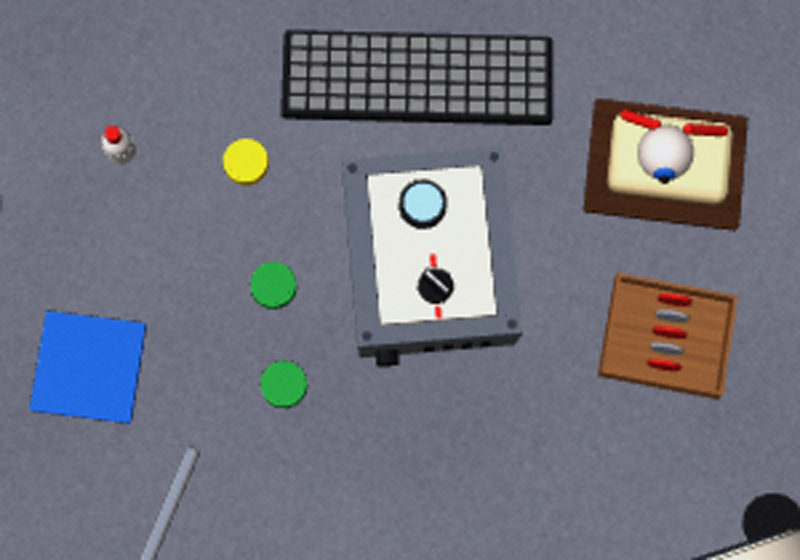

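View pics/sc.png

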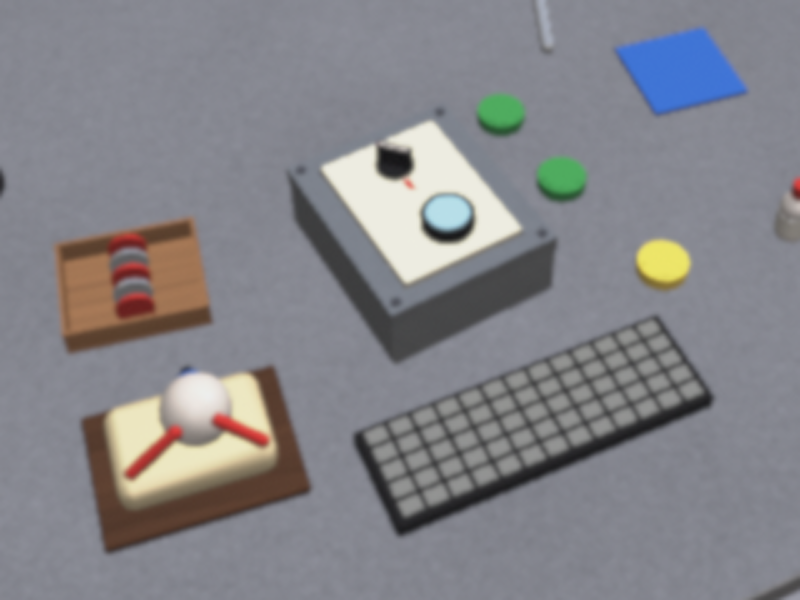

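The crops show lens candidates at these tc.png pixels: the pale-blue glass in a black ring on the cover (423,203), a yellow disc (245,160), and green discs (273,285) and (283,383). I choose the pale-blue one on the cover, which scene crop (447,216) also shows. The fastener is at (436,286), with its slot line running upper-left to lower-right. The blue pad is at (88,366).

```bash
cat >> h.py <<'E'
def rect(P,m):
    q=P[m]; q=q[~np.isnan(q).any(1)]; z=np.median(q[:,2]); q=q[abs(q[:,2]-z)<.006]
    return cv2.minAreaRect((q[:,:2]*1000).astype(np.float32)),z,len(q)
def masks(p,P):
    h=cv2.cvtColor(p["color"],cv2.COLOR_RGB2HSV); H,S,V=[h[...,i].astype(int) for i in range(3)]
    z=P[...,2]; box=(abs(P[...,0]-.57)<.16)&(abs(P[...,1]+.04)<.13)
    return dict(cover=box&(V>180)&(S<45)&(z>.08)&(z<.1), pad=(H>100)&(H<118)&(S>170)&(V>120)&(z<.02)&(P[...,1]>.15),
      glass=box&(H>85)&(H<118)&(S>35)&(V>150)&(z>.088), red=box&((H<8)|(H>172))&(S>120)&(z>.08), dark=box&(V<60)&(z>.085),top=box&(z>.113))
E
python3 - <<'E'
from h import *
np.set_printoptions(precision=4,suppress=True)
for n in ("top","scene"):
    p=ctrl.capture(n); P=cloud(p)
    for k,m in masks(p,P).items():
        try: r=rect(P,m); q=P[m]; print(n,k,r,np.nanmean(q,0))
        except Exception as e: print(n,k,m.sum(),e)
        if k=="red": print(np.unique(q.round(3),axis=0)[::3])
E
```

```text
top cover (((577.5282592773438, -39.71131896972656), (160.11203002929688, 119.42465209960938), 6.4491143226623535), np.float64(0.09126745155460503), 1664) [ 0.574  -0.0405  0.0912]
top pad (((452.1614990234375, 323.4360046386719), (110.93255615234375, 109.58776092529297), 84.77174377441406), np.float64(0.005813149156383979), 1206) [0.4521 0.3235 0.0058]
top glass (((617.4533081054688, -29.983919143676758), (36.485504150390625, 35.54389190673828), 38.82991409301758), np.float64(0.10819514626695925), 135) [ 0.6177 -0.0298  0.108 ]
top red (((533.6989135742188, -43.677425384521484), (63.74951171875, 3.2499003410339355), 6.639742851257324), np.float64(0.09235791904524726), 14) [ 0.5351 -0.0441  0.0916]
[[ 0.502 -0.049  0.089]
 [ 0.507 -0.048  0.094]
 [ 0.509 -0.045  0.096]
 [ 0.558 -0.042  0.089]
 [ 0.562 -0.039  0.098]]
top dark (((577.1567993164062, -33.61003494262695), (127.09307098388672, 45.22578048706055), 6.534910202026367), np.float64(0.10245127805424181), 80) [ 0.5578 -0.0387  0.1035]
top top (((576.7573852539062, -39.48224639892578), (117.87380981445312, 41.53624725341797), 18.
[... 313 characters left out ...]
, (105.37808227539062, 107.52599334716797), 80.61506652832031), np.float64(0.005976422118546987), 925) [0.4568 0.3258 0.0058]
scene glass (((618.4493408203125, -24.284404754638672), (39.35078430175781, 41.554500579833984), 29.54189109802246), np.float64(0.10742428911871527), 208) [ 0.6188 -0.0256  0.1076]
scene red (((0.0, 0.0), (0.0, 0.0), 0.0), np.float64(nan), 0) [nan nan nan]
[]
scene dark (((587.0624389648438, -40.231117248535156), (119.09258270263672, 30.893451690673828), 9.440191268920898), np.float64(0.10195016051442163), 87) [ 0.5706 -0.0411  0.1025]
scene top (((575.4361572265625, -34.970123291015625), (110.15499114990234, 28.77288246154785), 9.134255409240723), np.float64(0.11631962647496041), 59) [ 0.5373 -0.0419  0.1162]
  return _methods._mean(a, axis=axis, dtype=dtype,
  ret = ret.dtype.type(ret / rcount)
<stdin>:6: RuntimeWarning: Mean of empty slice
```

>>> {"api": "carry_out", "payload": {
  "moves": [
    [0,0,-3,0,8.78],
    [0,0,-3,0,8.78]
  ]
}}

```text
time: 0.97
ee_pos: [0.2196, -0.5837, 0.2814]
orientation: [-3.137, -0.0, 0.36]
force: [-0.4, -0.8, 1.1]
grip_width: 0.0874
grasp_force: 0.0
```

>>> {"api": "carry_out", "payload": {
  "moves": [
    [0,0,0,0.124,8.78],
    [0,0,0,0.123,8.78],
    [2.08,-2.51,0,0,8.78],
    [2.08,-2.51,0,0,8.78],
    [2.08,-2.51,0,0,8.78],
    [2.08,-2.51,0,0,8.78],
    [2.08,-2.51,0,0,8.78],
    [2.08,-2.51,0,0,8.78],
    [2.08,-2.51,0,0,8.78],
    [2.08,-2.51,0,0,8.78],
    [2.08,-2.51,0,0,8.78],
    [2.08,-2.51,0,0,8.78]
  ]
}}

```text
time: 1.97
ee_pos: [0.3991, -0.3107, 0.2829]
orientation: [3.141, -0.0, 0.113]
force: [0.0, -1.0, -0.3]
grip_width: 0.088
grasp_force: 0.0
```

>>> {"api": "carry_out", "payload": {
  "moves": [
    [2.08,-2.51,0,0,8.78],
    [2.08,-2.51,0,0,8.78],
    [2.08,-2.51,0,0,8.78],
    [2.08,-2.51,0,0,8.78],
    [2.08,-2.51,0,0,8.78],
    [2.08,-2.51,0,0,8.78],
    [2.08,-2.51,0,0,8.78],
    [2.08,-2.51,0,0,8.78],
    [2.08,-2.51,0,0,8.78],
    [2.08,-2.51,0,0,8.78],
    [0,0,0,0,8.78],
    [0,0,0,0,8.78]
  ]
}}

```text
time: 2.97
ee_pos: [0.5773, -0.038, 0.2824]
orientation: [3.142, 0.0, 0.116]
force: [-0.0, 0.3, -0.2]
grip_width: 0.0881
grasp_force: 0.0
```

```bash
cat >> h.py <<'E'
def go(x,y,z,yaw):
    s=ctrl.read_state(); e=s["ee_pos"]; y0=s["orientation"][2]; d=np.array([x,y,z])-e
    c,k=np.cos(yaw),np.sin(yaw)
    print("at",e.round(4),"yaw",round(y0,4),"twist",round(y0-yaw,3),"cm after twist",(100*np.array([d[0]*c+d[1]*k,d[0]*k-d[1]*c,-d[2]])).round(2))
E
python3 - <<'E'
from h import *
np.set_printoptions(precision=4,suppress=True)
p=ctrl.capture("wrist"); save(p,"w1"); P=cloud(p); print(p["pose"][:3])
for k,m in masks(p,P).items():
    try: print(k,rect(P,m),np.nanmean(P[m],0))
    except Exception as e: print(k,m.sum(),e)
m=masks(p,P)["top"]&(abs(P[...,0]-.533)<.03)&(abs(P[...,1]+.043)<.03); print("wing",rect(P,m))
for t in ("lens","fastener_wing"):
    for r in ctrl.spot_in(t,p)[:2]: x=np.array(r["rect"])*[640,480,640,480];print(t,r["conf"],x.round(), pt(p,*x[:2]))
go(.618,-.0295,.2,.1126)
E
```

```text
[[ 0.1157 -0.9473 -0.2988  0.6606]
 [-0.9933 -0.1103 -0.035  -0.0291]
 [ 0.0002  0.3008 -0.9537  0.4442]]
cover (((576.9095458984375, -36.92060089111328), (161.07911682128906, 119.4493179321289), 6.552478313446045), np.float64(0.09070331415127647), 14335) [ 0.5824 -0.037   0.0907]
pad (((453.8509826660156, 319.3543395996094), (95.43375396728516, 108.82808685302734), 84.10549926757812), np.float64(0.005661635007049942), 5382) [0.4552 0.3184 0.0056]
glass (((618.3942260742188, -26.73099136352539), (39.42692565917969, 39.70835494995117), 6.463858127593994), np.float64(0.10729025007789936), 1440) [ 0.6186 -0.0267  0.1073]
red (((579.1735229492188, -38.77043914794922), (23.664865493774414, 113.61146545410156), 6.599247455596924), np.float64(0.3457083065295542), 1988) [ 0.5881 -0.0397  0.3393]
dark (((593.3702392578125, -37.798561096191406), (39.339134216308594, 150.5755615234375), 6.612541198730469), np.float64(0.37824945904947527), 15087) [ 0.5987 -0.0319  0.3647]
top (((594.2322998046875, -37.65882110595703), (37.63389205932617, 148.00698852539062), 6.629056930541992), np.float64(0.3797406799828956), 30772) [ 0.5999 -0.0374  0.372 ]
wing (((533.9734497070312, -41.56436538696289), (33.77311706542969, 10.47791862487793), 48.25162887573242), np.float64(0.11651214330829984), 336)
lens 0.89 [187. 291.  38.  35.] [0.4429 0.117  0.0166]
lens 0.88 [148.  88.  53.  52.] [0.6855 0.1611 0.0166]
fastener_wing 0.67 [313. 263.  33.  39.] [ 0.5383 -0.041   0.1162]
at [ 0.5763 -0.0401  0.2826] yaw 0.1121 twist -0.0 cm after twist [ 4.26 -0.58  8.26]
```

View pics/w1.png

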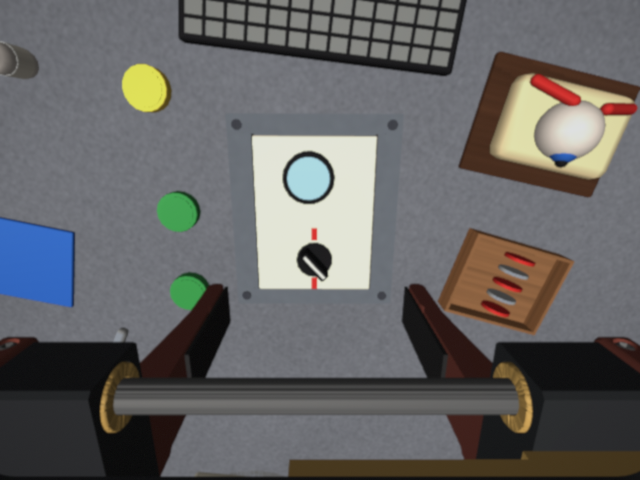

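The wrist view shows the lens (308,178) black-ringed with pale blue glass, clearly different from the green (178,212)/(188,290) and yellow (145,88) discs. The fastener is at (314,262), about 0.73 rad off the red marks.

>>> {"api": "carry_out", "payload": {
  "moves": [
    [2.1,-0.3,0,0,8.78],
    [2.1,-0.3,2,0,8.78],
    [0,0,3,0,8.78],
    [0,0,3,0,8.78],
    [0,0,3,0,8.78],
    [0,0,2,0,8.78],
    [0,0,1.5,0,8.78],
    [0,0,1,0,8.78],
    [0,0,1,0,8.78],
    [0,0,0,0,8.78],
    [0,0,0,0,8.78]
  ]
}}

```text
time: 4.03
ee_pos: [0.618, -0.0291, 0.118]
orientation: [3.142, -0.0, 0.112]
force: [-0.1, -0.4, -0.1]
grip_width: 0.088
grasp_force: 0.0
```

```bash
python3 - <<'E'
from h import *
p=ctrl.capture("wrist"); save(p,"w2"); 
go(.618,-.0285,.0955,.1134)
E
```

```text
at [ 0.6185 -0.029   0.1185] yaw 0.1124 twist -0.001 cm after twist [-0.05 -0.06  2.3 ]
```

View pics/w2.png

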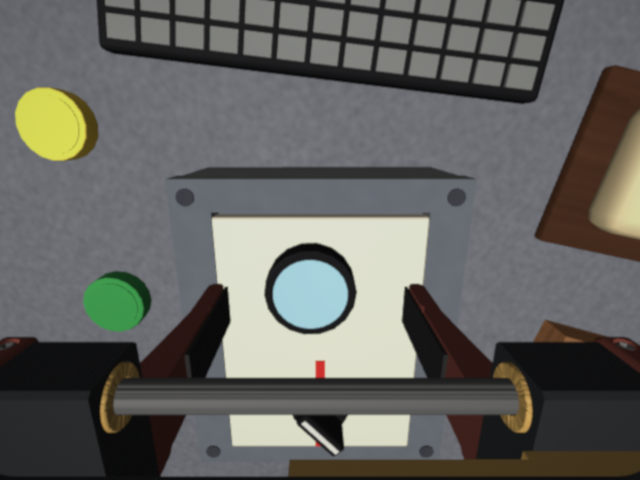

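The lens (310,290) sits between the fingers. I descend and close.

>>> {"api": "carry_out", "payload": {
  "moves": [
    [0,-0.1,1,0,8.78],
    [0,0,0.8,0,8.78],
    [0,0,0.4,0,8.78],
    [0,0,0,0,7],
    [0,0,0,0,6],
    [0,0,0,0,5.4],
    [0,0,0,0,5],
    [0,0,0,0,4.8],
    [0,0,0,0,4.6],
    [0,0,0,0,4.5],
    [0,0,0,0,4.5],
    [0,0,0,0,4.5]
  ]
}}

```text
time: 5.08
ee_pos: [0.618, -0.0276, 0.0959]
orientation: [-3.142, -0.0, 0.113]
force: [-1.1, 0.6, 2.3]
grip_width: 0.0493
grasp_force: 30.0
```

>>> {"api": "carry_out", "payload": {
  "moves": [
    [0,0,-0.8,0,4.5],
    [0,0,-2,0,4.5],
    [0,0,-2.5,0,4.5],
    [0,0,-2.5,0,4.5],
    [-0.7,-1.9,0,0,4.5],
    [-1,-2.9,0,0,4.5],
    [-1,-2.9,0,0,4.5],
    [-1,-2.9,0,0,4.5],
    [-1,-2.9,0,0,4.5],
    [-1,-2.9,0,0,4.5],
    [-1,-2.9,0,0,4.5],
    [-1,-2.9,0,0,4.5]
  ]
}}

```text
time: 6.08
ee_pos: [0.5155, 0.1854, 0.1742]
orientation: [-3.142, -0.0, 0.113]
force: [0.8, 0.5, -0.3]
grip_width: 0.049
grasp_force: 30.0
```

>>> {"api": "carry_out", "payload": {
  "moves": [
    [-1,-2.9,0,0,4.5],
    [-1,-2.9,0,0,4.5],
    [-1,-2.9,0,0,4.5],
    [-1,-2.9,0,0,4.5],
    [-0.8,-2.9,0,0,4.5],
    [-0.9,-2.9,0,0,4.5],
    [0,0,0,0,4.5],
    [0,0,0,0,4.5]
  ]
}}

```text
time: 6.75
ee_pos: [0.4395, 0.3519, 0.174]
orientation: [3.142, -0.0, 0.116]
force: [0.0, 0.2, -0.8]
grip_width: 0.0489
grasp_force: 30.0
```

```bash
python3 - <<'E'
from h import *
p=ctrl.capture("wrist"); save(p,"w3"); P=cloud(p); print(rect(P,masks(p,P)["pad"]))
p=ctrl.capture("scene"); P=cloud(p); print(rect(P,masks(p,P)["pad"]))
go(.4525,.323,.03,.1134); print(ctrl.read_state()["grip_width"])
E
```

```text
(((453.8611145019531, 326.6371154785156), (107.95845031738281, 107.75580596923828), 84.37964630126953), np.float64(0.005697592631437265), 12333)
(((455.59588623046875, 326.2242736816406), (105.3580551147461, 108.25376892089844), 83.97840118408203), np.float64(0.005692186942694244), 933)
at [0.4401 0.3502 0.1738] yaw 0.1131 twist -0.0 cm after twist [ 0.92  2.85 14.38]
0.04945875938885529
```

View pics/w3.png

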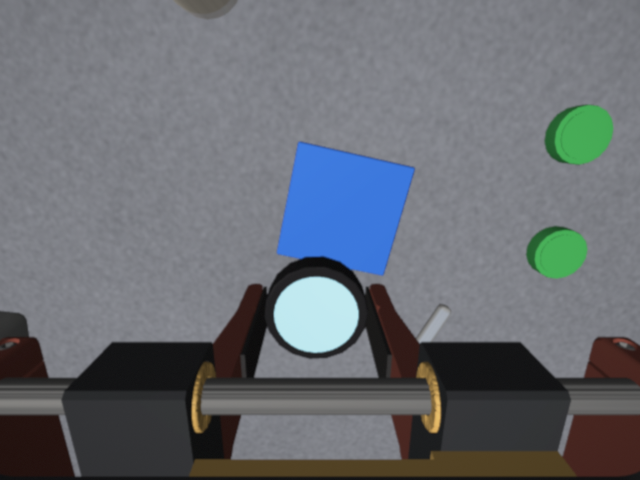

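The wrist view shows the lens held at (316,313), short of the blue pad centred near (346,207), since I overshot in y by about 26 mm. I correct that and descend.

>>> {"api": "carry_out", "payload": {
  "moves": [
    [0.5,1.4,1,0,4.5],
    [0.55,1.35,2.5,0,4.5],
    [0,0,3,0,4.5],
    [0,0,3,0,4.5],
    [0,0,2.5,0,4.5],
    [0,0,1.5,0,4.5],
    [0,0,1,0,4.5],
    [0,0,0.8,0,4.5],
    [0,0,0.5,0,4.5],
    [0,0,0,0,4.5],
    [0,0,0,0,4.5]
  ]
}}

```text
time: 7.77
ee_pos: [0.4542, 0.3247, 0.0163]
orientation: [-3.141, -0.001, 0.113]
force: [0.7, 0.6, -0.5]
grip_width: 0.0492
grasp_force: 30.0
```

>>> {"api": "carry_out", "payload": {
  "moves": [
    [0,0,0.2,0,4.5],
    [0,0,0.1,0,4.5],
    [0,0,0,0,4.5]
  ]
}}

```text
time: 8.02
ee_pos: [0.4539, 0.3249, 0.0131]
orientation: [-3.141, -0.001, 0.113]
force: [0.9, 0.5, -1.3]
grip_width: 0.0494
grasp_force: 30.0
```

>>> {"api": "carry_out", "payload": {
  "moves": [
    [0,0,0.1,0,4.5],
    [0,0,0,0,4.5]
  ]
}}

```text
time: 8.18
ee_pos: [0.4537, 0.3247, 0.0118]
orientation: [-3.141, -0.0, 0.113]
force: [0.4, 0.2, -0.4]
grip_width: 0.0492
grasp_force: 30.0
```

>>> {"api": "carry_out", "payload": {
  "moves": [
    [0,0,0.1,0,4.5],
    [0,0,0,0,4.5]
  ]
}}

```text
time: 8.35
ee_pos: [0.4538, 0.3247, 0.0109]
orientation: [-3.141, -0.0, 0.113]
force: [-0.4, 0.4, 2.3]
grip_width: 0.0492
grasp_force: 30.0
```

>>> {"api": "carry_out", "payload": {
  "moves": [
    [0,0,0.06,0,4.5],
    [0,0,0,0,4.5]
  ]
}}

```text
time: 8.52
ee_pos: [0.4538, 0.3248, 0.0109]
orientation: [-3.141, -0.0, 0.113]
force: [-1.8, -0.9, 9.7]
grip_width: 0.0496
grasp_force: 30.0
```

Contact is confirmed (9.7 N). I open evenly, then lift.

>>> {"api": "carry_out", "payload": {
  "moves": [
    [0,0,0,0,5.2],
    [0,0,0,0,5.8],
    [0,0,0,0,7],
    [0,0,0,0,8.5],
    [0,0,0,0,8.78],
    [0,0,0,0,8.78],
    [0,0,0,0,8.78],
    [0,0,-1,0,8.78],
    [0,0,-2,0,8.78],
    [0,0,-3,0,8.78],
    [0,0,-4,0,8.78],
    [0,0,-4,0,8.78]
  ]
}}

```text
time: 9.52
ee_pos: [0.4529, 0.3241, 0.1516]
orientation: [3.141, 0.002, 0.113]
force: [1.2, 1.0, 0.4]
grip_width: 0.088
grasp_force: 0.0
```

```bash
python3 - <<'E'
from h import *
np.set_printoptions(precision=4,suppress=True)
p=ctrl.capture("wrist"); P=cloud(p); h=cv2.cvtColor(p["color"],cv2.COLOR_RGB2HSV)
m=(abs(P[...,0]-.4538)<.05)&(abs(P[...,1]-.325)<.05)&(P[...,2]>.012)&(P[...,2]<.05); q=P[m]; print(m.sum(),np.nanmedian(q,0),cv2.minEnclosingCircle((q[:,:2]*1000).astype(np.float32)),np.percentile(q[:,2],[5,50,95]))
go(.5333,-.0427,.2,.113+.729)
E
```

```text
2606 [0.4565 0.3244 0.0221] ((454.9566345214844, 324.258056640625), 25.002525329589844) [0.0204 0.0221 0.0233]
at [0.457  0.3269 0.1596] yaw 0.1128 twist -0.729 cm after twist [-22.49  30.31  -4.04]
```

The lens lies flat at (0.455, 0.324), 1–2 mm from the pad's centre. Now the fastener.

>>> {"api": "carry_out", "payload": {
  "moves": [
    [0.3,1.7,-1,0,8.78],
    [0.33,3.4,-1,0,8.78],
    [0.33,3.4,-1,0,8.78],
    [0.33,3.4,-1,0,8.78],
    [0.33,3.4,-1,0,8.78],
    [0.33,3.4,0,0,8.78],
    [0.33,3.4,0,0,8.78],
    [0.33,3.4,0,0,8.78],
    [0.33,3.4,0,0,8.78],
    [0.33,3.4,0,0,8.78],
    [0.33,3.4,0,0,8.78],
    [0.03,1.77,0,0,8.78]
  ]
}}

```text
time: 10.57
ee_pos: [0.5327, -0.0467, 0.2008]
orientation: [3.141, -0.001, 0.111]
force: [0.2, 1.1, 0.2]
grip_width: 0.0883
grasp_force: 0.0
```

>>> {"api": "carry_out", "payload": {
  "moves": [
    [0,0,0,-0.12,7],
    [0,0,0,-0.12,5],
    [0,0,0,-0.12,4],
    [0,0,0,-0.12,4],
    [0,0,0,-0.12,4],
    [0,0,0,-0.12,4],
    [0,0,0,-0.01,4],
    [0,0,0,0,4],
    [0,0,0,0,4]
  ]
}}

```text
time: 11.32
ee_pos: [0.5319, -0.0436, 0.2003]
orientation: [3.141, -0.0, 0.839]
force: [0.2, -0.6, -0.1]
grip_width: 0.0403
grasp_force: 0.0
```

```bash
python3 - <<'E'
from h import *
np.set_printoptions(precision=4,suppress=True)
p=ctrl.capture("wrist"); save(p,"w4"); P=cloud(p); M=masks(p,P); print(rect(P,M["cover"]))
m=M["top"]&(abs(P[...,0]-.533)<.03)&(abs(P[...,1]+.043)<.03)&(P[...,2]<.125); print("wing",rect(P,m))
go(.5333,-.0427,.1,.842)
E
```

```text
(((578.008544921875, -36.83892822265625), (159.2696990966797, 119.32923126220703), 6.411500930786133), np.float64(0.09069321219426613), 29587)
wing (((534.07958984375, -41.36677551269531), (33.29682159423828, 9.431071281433105), 47.797794342041016), np.float64(0.11663377002885554), 576)
at [ 0.5319 -0.0436  0.2003] yaw 0.8401 twist -0.002 cm after twist [ 0.16  0.04 10.03]
```

View pics/w4.png

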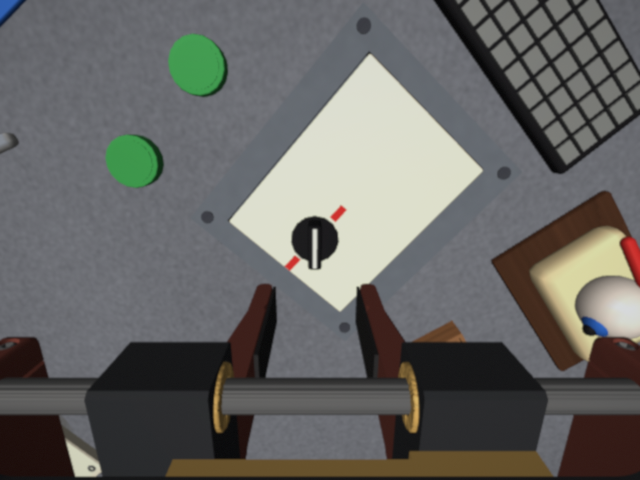

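The wing (315,248) and its slot line run along the tool x axis, midway between the fingers, with red marks at (338,214) and (292,263). I descend over it and close.

>>> {"api": "carry_out", "payload": {
  "moves": [
    [0.2,0,2,0,4],
    [0,0,2.5,0,4],
    [0,0,2,0,4],
    [0,0,1.5,0,4],
    [0,0,1,0,4],
    [0,0,0.7,0,4],
    [0,0,0,0,3],
    [0,0,0,0,2],
    [0,0,0,0,1.4],
    [0,0,0,0,0.8],
    [0,0,0,0,0.6],
    [0,0,0,0,0.6]
  ]
}}

```text
time: 12.37
ee_pos: [0.5327, -0.0414, 0.1036]
orientation: [-3.14, -0.0, 0.842]
force: [-3.1, 4.1, 3.6]
grip_width: 0.0096
grasp_force: 30.0
```

>>> {"api": "carry_out", "payload": {
  "moves": [
    [0,0,0,0.06,0.6],
    [0,0,0,0.06,0.6],
    [0,0,0,0.06,0.6],
    [0,0,0,0.06,0.6],
    [0,0,0,0.06,0.6],
    [0,0,0,0.06,0.6],
    [0,0,0,0.06,0.6],
    [0,0,0,0.06,0.6],
    [0,0,0,0.06,0.6],
    [0,0,0,0.06,0.6],
    [0,0,0,0.06,0.6],
    [0,0,0,0.069,0.6]
  ]
}}

```text
time: 13.37
ee_pos: [0.5328, -0.0414, 0.1037]
orientation: [-3.141, 0.001, 0.111]
force: [-2.9, 4.3, 3.9]
grip_width: 0.0094
grasp_force: 30.0
```

>>> {"api": "carry_out", "payload": {
  "moves": [
    [0,0,0,0,0.6],
    [0,0,0,0,0.6],
    [0,0,0,0,0.6]
  ]
}}

```text
time: 13.62
ee_pos: [0.5328, -0.0414, 0.1036]
orientation: [-3.14, 0.0, 0.114]
force: [-3.9, 4.4, 3.4]
grip_width: 0.0098
grasp_force: 30.0
```

>>> {"api": "carry_out", "payload": {
  "moves": [
    [0,0,0,0,1.5],
    [0,0,0,0,3],
    [0,0,0,0,4],
    [0,0,0,0,4],
    [0,0,-1,0,4],
    [0,0,-2,0,4],
    [0,0,-3,0,3],
    [0,0,-3,0,0],
    [0,0,-2,0,0],
    [0,0,0,0,0],
    [0,0,0,0,0],
    [0,0,0,0,0]
  ]
}}

```text
time: 14.62
ee_pos: [0.5326, -0.0421, 0.2126]
orientation: [-3.141, 0.001, 0.114]
force: [-0.9, -0.2, -1.2]
grip_width: 0.0033
grasp_force: 0.0
```

```bash
python3 - <<'E'
from h import *
np.set_printoptions(precision=4,suppress=True)
p=ctrl.capture("wrist"); save(p,"w5"); P=cloud(p); M=masks(p,P); print(rect(P,M["cover"]))
m=M["top"]&(abs(P[...,0]-.533)<.03)&(abs(P[...,1]+.043)<.03)&(P[...,2]<.125); print("wing",rect(P,m))
go(.6123,-.0341,.1,.1134)
E
```

```text
(((577.8306274414062, -36.777008056640625), (159.00180053710938, 119.43104553222656), 6.548746109008789), np.float64(0.09070873687691897), 28318)
wing (((534.1180419921875, -41.70236587524414), (33.9165153503418, 9.8865966796875), 6.168153762817383), np.float64(0.11661538621482506), 544)
at [ 0.5323 -0.0421  0.2121] yaw 0.1137 twist 0.0 cm after twist [ 8.03  0.11 11.21]
```

View pics/w5.png

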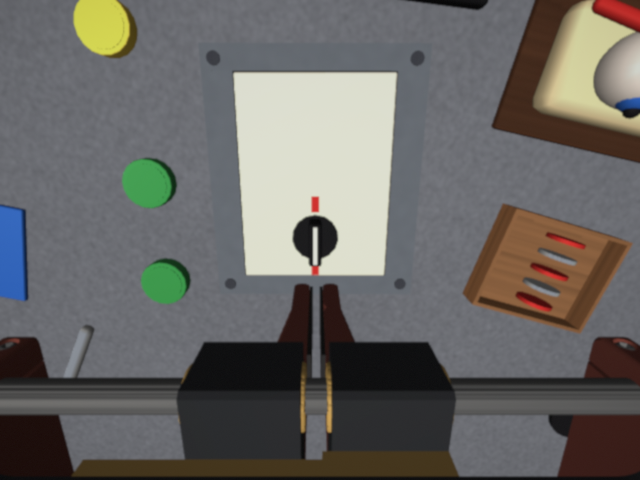

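The slot line (315,245) lines up with the red marks (315,204) and (315,270), 0.4° off. I go to the press point.

>>> {"api": "carry_out", "payload": {
  "moves": [
    [3,0,0,0,0],
    [3,0,0,0,0],
    [2,0,1,0,0],
    [0,0,3,0,0],
    [0,0,3,0,0],
    [0,0,2,0,0],
    [0,0,1.5,0,0],
    [0,0,1,0,0],
    [0,0,0.3,0,0],
    [0,0,0,0,0],
    [0,0,0,0,0]
  ]
}}

```text
time: 15.58
ee_pos: [0.613, -0.0331, 0.0954]
orientation: [3.142, -0.0, 0.114]
force: [0.2, -0.2, -0.2]
grip_width: 0.0006
grasp_force: 0.0
```

>>> {"api": "carry_out", "payload": {
  "moves": [
    [0,0,0.2,0,0],
    [0,0,0.2,0,0],
    [0,0,0.1,0,0],
    [0,0,0,0,0],
    [0,0,0,0,0]
  ]
}}

```text
time: 16.0
ee_pos: [0.6134, -0.0331, 0.0909]
orientation: [3.141, -0.002, 0.114]
force: [0.4, -1.0, 3.8]
grip_width: 0.0009
grasp_force: 2.1
```

Touching (3.8 N). I press on in small steps.

>>> {"api": "carry_out", "payload": {
  "moves": [
    [0,0,0.1,0,0],
    [0,0,0.1,0,0],
    [0,0,0.1,0,0],
    [0,0,0.1,0,0],
    [0,0,0,0,0],
    [0,0,0,0,0]
  ]
}}

```text
time: 16.5
ee_pos: [0.6134, -0.0331, 0.0867]
orientation: [3.141, -0.001, 0.114]
force: [0.1, 0.0, 7.3]
grip_width: 0.0004
grasp_force: 3.7
```

>>> {"api": "carry_out", "payload": {
  "moves": [
    [0,0,0.08,0,0],
    [0,0,0.06,0,0],
    [0,0,0,0,0],
    [0,0,0,0,0]
  ]
}}

```text
time: 16.83
ee_pos: [0.6134, -0.0331, 0.0855]
orientation: [3.141, -0.001, 0.114]
force: [-0.8, 0.8, 7.8]
grip_width: 0.0008
grasp_force: 4.2
```

>>> {"api": "carry_out", "payload": {
  "moves": [
    [0,0,0.04,0,0],
    [0,0,0.03,0,0],
    [0,0,0,0,0],
    [0,0,0,0,0]
  ]
}}

```text
time: 17.17
ee_pos: [0.6134, -0.0331, 0.0852]
orientation: [3.141, -0.001, 0.114]
force: [-2.5, -0.3, 12.1]
grip_width: 0.0002
grasp_force: 6.0
```

The force has passed 9 N with no further travel, so the cover is at its stop. I make one last numeric check, then hand in.

```bash
python3 - <<'E'
from h import *
p=ctrl.capture("top"); P=cloud(p); M=masks(p,P)
print("cover z",np.nanmedian(P[M["cover"]][:,2]))
m=(abs(P[...,0]-.454)<.05)&(abs(P[...,1]-.325)<.05)&(P[...,2]>.015); print("lens",np.nanmean(P[m],0))
s=ctrl.read_state(); print(s["force"],s["ee_pos"])
if s["force"][2]>9 and s["ee_pos"][2]<.0862: print(ctrl.job_done())
E
```

```text
cover z nan
lens [0.45323783 0.32119057 0.02186335]
[-2.1503302   0.61848153 12.12856353] [ 0.6133865  -0.03311259  0.08524176]
the job is handed in; nothing more can be done
None
  return np.nanmean(a, axis, out=out, keepdims=keepdims)
```

The job is handed in, with no verdict returned: the lens lies flat about 4 mm or less from the pad's centre, the fastener was within 0.4° of the marks before pressing, and the cover is held at its stop with about 12 N (fingertips at 85.2 mm; the last camera check of the cover's height gave no reading).

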